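Start a timed run on the vial shaker

TASK

Start the vial shaker and time its run, only pressing with the fingertips: first switch the shaker on by pressing in the raised half of its rocker switch, then press the round key on the shaker's deck fully down (it stays down), and only then press the key of the round timer fully down for a moment and let it come up again. Do not press the other two keys of the shaker, keep off the square timer, pick nothing up, and leave both timers and everything else standing where they are.

Things in the scene. Friction and masses are not known exactly. Their poses are not given: they have to be found in the camera images.
- shaker: Vial shaker, fixed, white, 260 (x) by 240 mm (y). Origin: centre of its underside; x points from its control deck (robot side, top 62 mm above the table) to its vial platform (far side, from x = -10 mm on, vials up to 126 mm high), y left. Black controls on the deck, x, y in mm: rocker switch -75, +85; bar key -80, +30; round key -80, -25; square key -80, -80.
- power_rocker (a joint): Rocker switch, 52 mm long along the shaker's x, 22 mm wide, pivot in its middle 71 mm above the table; the top is a shallow V, halves rising outward by 0.2 rad. In rad: -0.2 = off (platform-side half raised, its end 81 mm above the table), +0.2 = on (that half level at 71 mm, the robot-side half raised). No spring: friction (2 to 3 N at the press point) keeps it as left.
- rocker_press (a point): Point on the top of the platform-side half of the rocker, 20 mm from its pivot, where to press; moves with the rocker. It is 79 mm above the table when off and 71 mm when on.
- round_key (a joint): The shaker's round key: travel in m, 0 = up, 0.006 = fully down. Takes about 3 N to move, has no spring and stays down where it is left.
- round_key_top (a point): Centre of the top of the round key (26 mm diameter, stands 14 mm proud of the deck when up, so 76 mm above the table); moves with the key.
- bar_key (a joint): The shaker's bar-shaped key (44 mm along the shaker's x, 14 mm wide, 14 mm proud): travel in m, 0 = up, 0.006 = down; sprung. Not to be pressed.
- square_key (a joint): The shaker's square key (24 mm square, 14 mm proud): travel in m, 0 = up, 0.006 = down; sprung. Not to be pressed.
- round_timer: Round bench timer lying loose on the table: white disc 76 mm diameter, 20 mm high, 0.15 kg, with a green display on its own +x side and one black round key at its own x = -14 mm. Origin at the centre of its underside, z up.
- round_timer_key (a joint): Key of the round timer: travel in m, 0 = up, 0.005 = fully down; springs back, about 4 N at the bottom.
- round_timer_key_top (a point): Centre of the top of the round timer's key (24 mm diameter, 7 mm proud of the timer, 27 mm above the table when up); moves with the key.
- square_timer: Square bench timer lying loose on the table: white, 72 x 72 x 20 mm, with the same display and key as the round timer. Origin at the centre of its underside. Not to be pressed or moved.
- square_timer_key (a joint): Key of the square timer: travel in m, 0 = up, 0.005 = fully down; sprung. Not to be pressed.
- marker: Marker pen lying on the table between the timers, 130 x 15 x 15 mm, long along its x. Origin about its middle, on its underside. Leave alone.
- amber_bottle: Small amber bottle, 52 mm diameter, 95 mm high, loose, standing. Origin at its underside. Leave alone.
- beaker: Small glass beaker, 60 mm diameter, 75 mm high, loose, standing. Origin at its underside. Leave alone.
- dish_stack: Stack of clear dishes as one piece, 64 mm diameter, 45 mm high, loose. Origin at its underside. Leave alone.
- slide_case: Cardboard slide case, 80 x 55 x 30 mm, loose. Origin at its underside. Leave alone.

How it is judged:
By the outcome, as a careful person would: the job done as asked, in the order asked, and still so for the second after the job is handed in, with the robot touching nothing.
It also fails if it takes over 51 s, if anything falls off the work surface, if the arm or the gripper's body presses on something with over 40 N, if the wrist force passes 120 N, or if a joint passes its speed limit or range.

ROBOT

A 6-joint arm with a two-finger parallel gripper is mounted at the origin on the work surface. World frame = base frame: x ahead of the robot, y to its left, z up, the work surface at z = 0. Lengths are in m, angles in rad, forces in N, time in s.
With the tool pointing down it reaches from about 0.425 to 0.95 m from the base axis. Payload 3.5 kg.
Tool frame: the origin (TCP) lies at the very end of the fingers, on their centre line; the grasp point (between the pads) lies 19 mm behind it; z points along the fingers, y is the line along which they close (so a half turn about z gives the same grasp; the last joint's range is limited). The gripper opens to 85 mm and grips with 20 to 120 N. Pads are 22 mm wide; open, the fingers measure 114 mm over their backs; the gripper's body (76 mm by 85 mm) begins 54 mm behind the grasp point. The pads swing forward as they close: fully open they stand 13 mm farther back than shut.
Start: joints at [1.006, 0.286, 1.577, -0, 1.279, -0.15], TCP at [0.272, 0.618, 0.231] pointing down, gripper open.
Joint ranges: [-2.77, 2.77], [-0.9, 2.22], [0.21, 2.48], [-1.53, 4.67], [0.24, 2.81], [-2.84, 2.84]. Speed limits (rad/s): [2.79, 2.79, 3.14, 3.14, 3.14, 3.14].

INTERFACE

Orientations are given as a unit quaternion [w, x, y, z].
In Python, from station import telemetry, imaging, order gives the robot as it stands.
- The arm moves only by the tool apply_moves, never from a script. Its argument "steps" is text: rows parted by semicolons, each of 4 numbers parted by spaces: the shift along the tool's x, y, z in m, then the turn about the tool's z in rad. In form: tx ty tz turn; .... A call has 1 to 10 rows; each row shifts and turns the commanded pose from where the row before left it, along the tool's axes as they then stand; what a row does not reach is not made up. A row lasts 1/8 s, in which the tool goes at most 62.5 mm and 10.7 degrees, less where a joint would pass 70% of its speed; a pose out of reach is approached as far as the arm can. A call is refused whole if a number of a shift passes 0.0625 or a number of a turn 0.188, either way. A call with a gripper value outside its range is refused whole. "grip" is the opening, from -1 (shut) to 1 (fully open), so that 0 is half open, set as the call begins (left out, the last holds). The fingers move at their own pace and stop on an object; "squeeze" is the grip in N (left out, the last holds). Time passes only in rows, so rows that do not move let the fingers close. It gives the time, the measured TCP pose, the force, the opening and the grip force at its end, in the units of the state.
- telemetry.observe(): the state, without advancing time (a new reading comes with each control period).
- imaging.get_image(name): name is "side" or "top" or "wrist"; returns a dict with "color" (420x560x3 uint8, blue, green, red), "mtx" (3x3 intrinsics, pixels), "R" (3x3) and "t" (3): a world point X has camera coordinates R X + t; the wrist camera has in their place "T_tool_cam" (4x4, takes a point from camera to tool coordinates, whose origin is the TCP and whose axes are the flange's). Camera axes: x right, y down, z forward; pixel columns grow to the right and rows downward; lengths in m; the calibration is good to about 2 mm. A picture is of the moment at which its call begins: read the wrist's pose just before it. There is no depth.
- order.hand_in(): hands the job in; it is judged then, once.
The state is a dict: "time": time; "joint_pos": joint angles; "joint_velocities": joint speeds; "joint_torque": joint torques, N m; "ee_pos": TCP position; "eef_rot": TCP orientation; "contact_force": force on the tool from outside, world axes, zero at the start; "moment": the same for the moment, N m; "opening": finger opening in m; "grasp_force": force on a finger pad.
Only numpy, scipy, OpenCV 4.12 (cv2) and the standard library are available. Lean on these libraries where they do the work, as an engineer would, in place of code of your own. Each camera call takes 0.05 s, during which the arm holds its last target. There are 200 camera calls.

## Working session

There is one attempt and no reset: what is moved stays moved. The work goes in short steps, Python scripts to look and compute and a tool call to move; the robot and the scene stay as the last step left them, time stands still between calls to the robot, and variables do not carry over. Pictures are saved under pics/ and viewed, at most 10 in all, crops included, and the job is handed in when it is done.

Besides the shell and the picture viewer there is one more tool, called after ">>>" as name(argument=value, ...) on one line, values as JSON. apply_moves: Moves the arm, as the interface text tells. Its arguments: {"type":"object","properties":{"steps":{"type":"string"},"grip":{"type":"number"},"squeeze":{"type":"number"}},"required":["steps"]}

```bash
mkdir -p pics
cat > h.py <<'E'
import numpy as np, cv2
from station import telemetry, imaging, order
from scipy.spatial.transform import Rotation as Ro
def grab(n,f=None):
    s=telemetry.observe(); d=imaging.get_image(n)
    if n=="wrist":
        q=s["eef_rot"]; T=np.eye(4); T[:3,:3]=Ro.from_quat([q[1],q[2],q[3],q[0]]).as_matrix(); T[:3,3]=s["ee_pos"]
        C=T@np.array(d["T_tool_cam"]); d["R"]=C[:3,:3].T; d["t"]=-C[:3,:3].T@C[:3,3]
    if f: cv2.imwrite("pics/"+f,d["color"])
    return d
def ray(d,u,v):
    R=np.array(d["R"]);t=np.array(d["t"]).ravel()
    r=R.T@np.linalg.solve(np.array(d["mtx"]),[u,v,1.]); return -R.T@t,r
def onz(d,u,v,z):
    c,r=ray(d,u,v); return c+r*(z-c[2])/r[2]
def tri(obs):
    A=np.zeros((3,3));b=np.zeros(3)
    for d,u,v in obs:
        c,r=ray(d,u,v); r=r/np.linalg.norm(r);P=np.eye(3)-np.outer(r,r);A+=P;b+=P@c
    return np.linalg.solve(A,b)
E
python3 - <<'E'
from h import *
import pickle
D={n:grab(n,n+"0.png") for n in("top","side","wrist")}
pickle.dump(D,open("D0.pkl","wb"))
print(telemetry.observe())
for n in D: print(n,-np.array(D[n]["R"]).T@np.array(D[n]["t"]).ravel())
E
```

```text
{'time': 0.15, 'joint_pos': array([ 1.00598261e+00,  2.86972333e-01,  1.57783151e+00,  1.10278069e-06,
        1.27863120e+00, -1.49991923e-01]), 'joint_velocities': array([ 0.00033548, -0.00198323, -0.00368477,  0.00033121, -0.00115745,
        0.00075866]), 'joint_torque': array([ 8.77932434e-04, -4.06607044e+01, -2.93138999e+01, -1.56340748e-04,
        3.96963092e-03, -2.37349255e-06]), 'ee_pos': array([0.27173256, 0.61732714, 0.23026316]), 'eef_rot': array([-3.22767335e-04,  2.05927049e-01,  9.78566912e-01, -8.62798139e-04]), 'contact_force': array([ 0.0433303 , -0.039742  ,  0.31312598]), 'moment': array([-0.02133834, -0.01470041,  0.04445665]), 'grasp_force': 0.0, 'opening': 0.08566875598777418}
top [0.49436171 0.00374484 1.37069201]
side [0.52906218 0.82514088 0.98623604]
wrist [0.20964582 0.64510727 0.37272945]
```

View pics/top0.png

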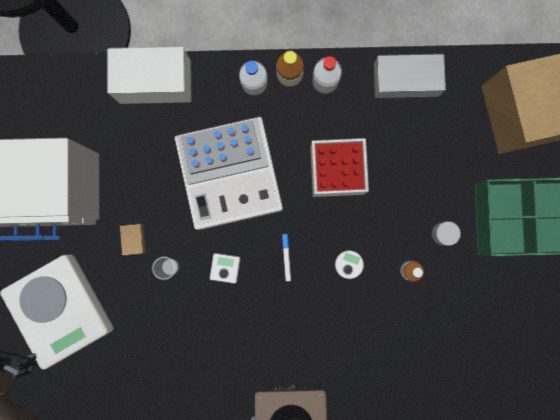

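View pics/side0.png

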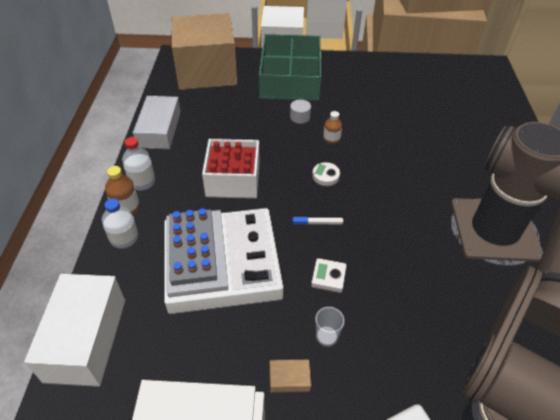

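The top view shows the rocker at about (203,206), bar key (223,203), round key (243,199), square key (264,195), round timer (349,265) with its key at (348,270), and the square timer (225,268). The side view shows the rocker at (257,276), round key (253,237), and the round timer's key at (331,173). Next I'll triangulate these with masks.

Run:
```python
from h import *
import pickle
D=pickle.load(open("D0.pkl","rb"))
def blob(n,u,v,r=9,th=80):
    g=cv2.cvtColor(D[n]["color"],cv2.COLOR_BGR2GRAY)
    m=(g<th).astype(np.uint8); k,l,st,c=cv2.connectedComponentsWithStats(m,connectivity=4)
    best=min((i for i in range(1,k) if 8<st[i,4]<600),key=lambda i:np.hypot(*(c[i]-[u,v])))
    return c[best],st[best,4]
P={}
for nm,t,s,z in [("rocker",(203,206),(257,276),.073),("bar",(223,203),(256,255),.076),("round",(243,199),(253,237),.076),("square",(264,195),(250,219),.076),("tkey",(348,270),(331,173),.027),("sqkey",(224,273),(336,273),.027)]:
    a,aa=blob("top",*t);b,bb=blob("side",*s)
    P[nm]=tri([(D["top"],*a),(D["side"],*b)])
    print(nm,a.round(1),aa,b.round(1),bb,P[nm].round(4),onz(D["top"],*a,z)[:2].round(4),onz(D["side"],*b,z)[:2].round(4))
d=P["bar"]-P["square"];print("yaw from keys",np.arctan2(-d[0],d[1]))
```

```text
rocker [202.  205.4] 142 [255.7 275.5] 202 [0.5996 0.2196 0.07  ] [0.6002 0.2191] [0.5985 0.2216]
bar [223.  203.4] 52 [255.3 254.9] 98 [0.6043 0.164  0.0704] [0.604  0.1633] [0.6036 0.1681]
round [243.2 198.7] 46 [252.7 236.2] 67 [0.615  0.1103 0.0711] [0.6151 0.1099] [0.614  0.1142]
square [263.3 194.4] 49 [249.9 218.8] 67 [0.6257 0.0569 0.0713] [0.6253 0.0567] [0.6253 0.0608]
tkey [347.9 269.1] 41 [330.8 172.1] 29 [ 0.4198 -0.167   0.0237] [ 0.4211 -0.1667] [ 0.4191 -0.1636]
sqkey [223.4 273.1] 40 [335.1 273.1] 53 [0.4176 0.172  0.0238] [0.4186 0.1715] [0.4171 0.1741]
yaw from keys 0.19791155641162325
```

>>> apply_moves(steps="0 0 0 -0.154; 0 0 0 -0.154; 0 0 0 -0.153; 0 0 0 -0.153; -0.022 -0.038 0.005 0; -0.022 -0.038 0.005 0; -0.022 -0.038 0.005 0; -0.022 -0.038 0.005 0; -0.022 -0.038 0.005 0; -0.022 -0.038 0.005 0", grip=-1)

```text
time: 1.4
ee_pos: [0.4471, 0.4191, 0.2009]
eef_rot: [-0.0, -0.099, 0.995, -0.0]
contact_force: [-0.0, 0.5, -0.5]
opening: -0.0001
grasp_force: 0.0
```

>>> apply_moves(steps="-0.022 -0.038 0.005 0; -0.022 -0.038 0.005 0; -0.022 -0.038 0.005 0; -0.022 -0.038 0.005 0; -0.0 -0.038 0.0 0; 0 0 0 0; 0 0 0 0; 0 0 0 0")

```text
time: 2.4
ee_pos: [0.5699, 0.2526, 0.1813]
eef_rot: [-0.0, -0.1, 0.995, 0.0]
contact_force: [-0.1, -0.3, -0.2]
opening: -0.0001
grasp_force: 0.0
```

Run:
```python
from h import *
import pickle
s=telemetry.observe();print(s["time"],s["ee_pos"],s["eef_rot"],s["contact_force"],s["opening"])
d=grab("wrist","w1.png");pickle.dump(d,open("w1.pkl","wb"))
for n,p in dict(press=(.6185,.2235,.079),piv=(.5985,.219,.071),round=(.615,.1103,.076),tip=s["ee_pos"]).items():
    print(n,(cv2.projectPoints(np.array([p],float),cv2.Rodrigues(d["R"])[0],d["t"],np.array(d["mtx"],float),None)[0]).ravel().round(1))
```

```text
2.4 [0.56990881 0.25257792 0.18133285] [-3.33557398e-05 -1.00123334e-01  9.94975028e-01  1.04305092e-04] [-0.12226257 -0.28916168 -0.17072443] -0.00013808484240903482
press [229.4 263.1]
piv [229.3 233.5]
round [ 78.6 228.7]
tip [280.1 271.5]
```

View pics/w1.png

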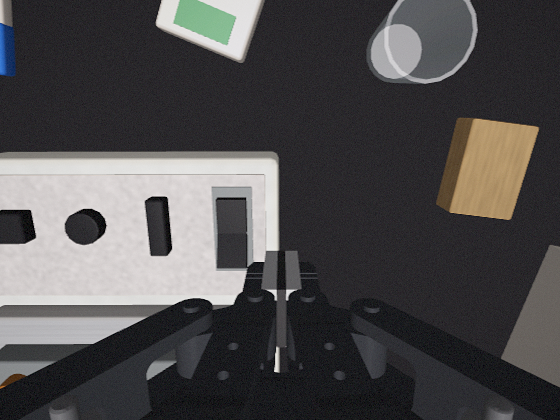

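The wrist view puts the rocker at u 217–247, v 197–268, within about 2 mm of the estimate. The round key is around (83,226) and the fingertips around (281,271). Next I move above the press point and descend.

>>> apply_moves(steps="-0.021 -0.018 0.01 0; -0.021 -0.018 0.02 0; 0 0 0.03 0; 0 0 0.02 0; 0 0 0.011 0; 0 0 0 0; 0 0 0 0")

```text
time: 3.32
ee_pos: [0.6193, 0.225, 0.0917]
eef_rot: [0.001, -0.1, 0.995, 0.0]
contact_force: [-0.3, -0.0, 1.3]
opening: 0.0001
grasp_force: 0.0
```

Run:
```python
from h import *
s=telemetry.observe();print(s["time"],s["ee_pos"],s["contact_force"])
d=grab("wrist","w2.png")
for n,p in dict(press=(.618,.2253,.079),round=(.6145,.1123,.076),tip=s["ee_pos"]).items():
    print(n,(cv2.projectPoints(np.array([p],float),cv2.Rodrigues(d["R"])[0],d["t"],np.array(d["mtx"],float),None)[0]).ravel().round(1))
```

```text
3.325 [0.61931651 0.22502608 0.09165956] [-0.26871864 -0.04455989  1.27247225]
press [281.3 257.3]
round [ 41.8 202.5]
tip [280.1 271.5]
```

View pics/w2.png

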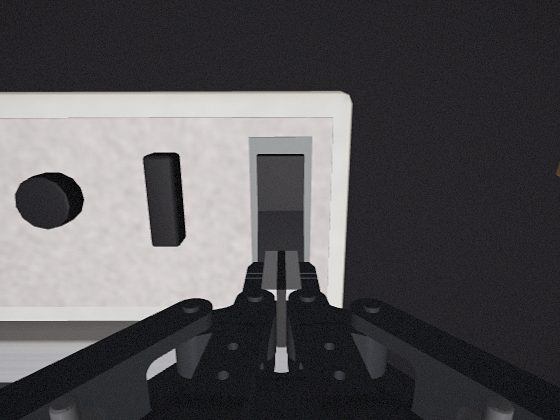

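The fingertips (281, ~270) are centred on the rocker (u 257–305), over its platform-side half beyond the pivot line at v≈210. Now I press.

>>> apply_moves(steps="0 0 0.006 0; 0 0 0.004 0; 0 0 0.004 0; 0 0 0.003 0; 0 0 0.002 0; 0 0 0.001 0; 0 0 0.001 0; 0 0 0 0; 0 0 0 0")

```text
time: 4.5
ee_pos: [0.6192, 0.2246, 0.071]
eef_rot: [0.0, -0.099, 0.995, -0.0]
contact_force: [-0.4, -1.0, 7.9]
opening: 0.0
grasp_force: 4.0
```

>>> apply_moves(steps="0 0 0.001 0; 0 0 0.001 0; 0 0 0 0; 0 0 0 0")

```text
time: 5.0
ee_pos: [0.6193, 0.2246, 0.071]
eef_rot: [0.0, -0.1, 0.995, -0.0]
contact_force: [-3.5, -2.1, 14.1]
opening: 0.0003
grasp_force: 7.5
```

>>> apply_moves(steps="0 0 -0.02 0; 0 0 -0.033 0; 0.009 -0.036 0 0; 0.009 -0.036 0 0; 0.009 -0.037 0 0; 0 0 0 0; 0 0 0 0; 0 0 0 0")

```text
time: 6.0
ee_pos: [0.6134, 0.1134, 0.1201]
eef_rot: [-0.0, -0.1, 0.995, 0.0]
contact_force: [0.6, 0.1, -0.1]
opening: 0.0002
grasp_force: 0.0
```

Run:
```python
from h import *
s=telemetry.observe();print(s["time"],s["ee_pos"],s["contact_force"])
d=grab("wrist","w3.png")
for n,p in dict(press=(.618,.2253,.071),round=(.6145,.1123,.076),tip=s["ee_pos"]).items():
    print(n,(cv2.projectPoints(np.array([p],float),cv2.Rodrigues(d["R"])[0],d["t"],np.array(d["mtx"],float),None)[0]).ravel().round(1))
```

```text
6.0 [0.61341159 0.11338603 0.1200786 ] [ 0.56559938  0.06482016 -0.05362725]
press [464.8 276.9]
round [278.1 238.4]
tip [280.1 271.5]
```

View pics/w3.png

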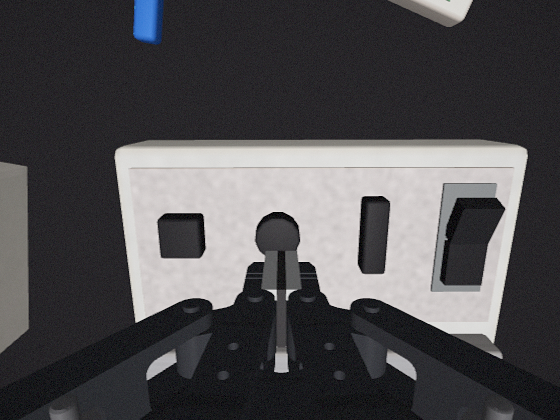

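The rocker is on: its robot-side half is now raised. The round key at (278,236) lies under the fingertips as predicted, so I press it.

>>> apply_moves(steps="0 0 0.02 0; 0 0 0.015 0; 0 0 0.006 0; 0 0 0.003 0; 0 0 0.003 0; 0 0 0.002 0; 0 0 0.002 0; 0 0 0.002 0; 0 0 0 0; 0 0 0 0")

```text
time: 7.3
ee_pos: [0.6141, 0.1125, 0.0699]
eef_rot: [-0.0, -0.1, 0.995, -0.0]
contact_force: [-6.6, -0.3, 11.7]
opening: 0.0001
grasp_force: 6.0
```

>>> apply_moves(steps="0 0 0.001 0; 0 0 0.001 0; 0 0 0 0; 0 0 0 0; 0 0 -0.03 0; 0 0 -0.03 0; 0 0 0 0")

```text
time: 8.18
ee_pos: [0.6164, 0.1124, 0.1286]
eef_rot: [0.004, -0.099, 0.995, -0.0]
contact_force: [0.5, 0.1, -0.3]
opening: 0.0002
grasp_force: 0.0
```

>>> apply_moves(steps="0.031 -0.029 0 0; 0.031 -0.029 0 0; 0.031 -0.029 0 0; 0.031 -0.03 0 0; 0.031 -0.03 0 0; 0.031 -0.03 0 0; 0.031 -0.03 0 0; 0.03 -0.03 0 0; 0 0 0 0; 0 0 0 0")

```text
time: 9.43
ee_pos: [0.4183, -0.1685, 0.1244]
eef_rot: [-0.0, -0.099, 0.995, 0.0]
contact_force: [-0.5, -0.4, -0.2]
opening: -0.0002
grasp_force: 0.0
```

Run:
```python
from h import *
s=telemetry.observe();print(s["time"],s["ee_pos"],s["contact_force"])
d=grab("wrist","w4.png")
T=grab("top"); S=grab("side")
cv2.imwrite("pics/c.png",np.hstack([cv2.resize(T["color"][110:240,160:290],(400,400)),cv2.resize(S["color"][190:310,150:290],(400,400))]))
for n,p in dict(tkey=(.42,-.1665,.027),tip=s["ee_pos"]).items():
    print(n,(cv2.projectPoints(np.array([p],float),cv2.Rodrigues(d["R"])[0],d["t"],np.array(d["mtx"],float),None)[0]).ravel().round(1))
```

```text
9.425 [ 0.41828972 -0.16852359  0.12443895] [-0.53429455 -0.4287131  -0.22883107]
tkey [282.8 213.8]
tip [280.1 271.5]
```

View pics/w4.png

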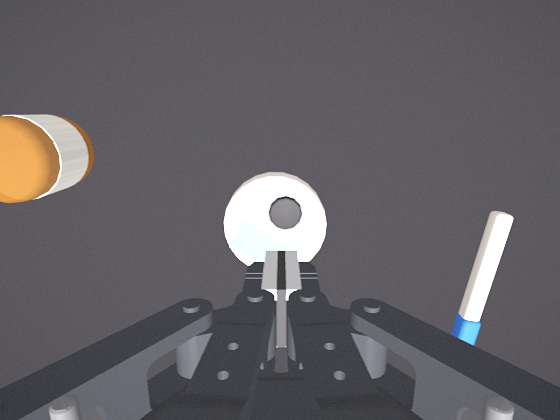

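View pics/c.png

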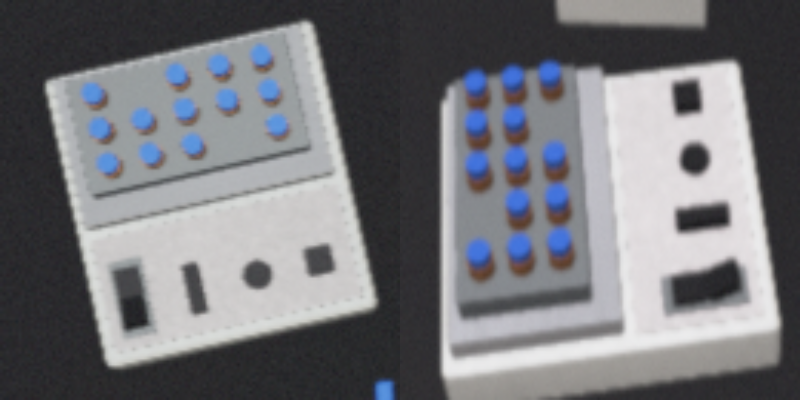

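The rocker is on and the round key is down, with the bar and square keys still up. The timer's key shows at (285,212), 2–3 px from the prediction. I'll correct by 3.5 mm and press.

>>> apply_moves(steps="-0.001 0.0035 0.02 0; 0 0 0.03 0; 0 0 0.025 0; 0 0 0.012 0; 0 0 0 0; 0 0 0 0")

```text
time: 10.32
ee_pos: [0.4197, -0.1655, 0.0393]
eef_rot: [0.001, -0.1, 0.995, -0.001]
contact_force: [0.4, 0.3, -0.1]
opening: -0.0003
grasp_force: 0.0
```

>>> apply_moves(steps="0 0 0.004 0; 0 0 0.003 0; 0 0 0.003 0; 0 0 0.002 0; 0 0 0.002 0; 0 0 0 0; 0 0 0 0")

```text
time: 11.2
ee_pos: [0.4188, -0.1652, 0.0244]
eef_rot: [-0.0, -0.1, 0.995, 0.0]
contact_force: [-0.9, 0.6, 1.6]
opening: 0.0002
grasp_force: 1.3
```

>>> apply_moves(steps="0 0 0.001 0; 0 0 0.001 0; 0 0 0.001 0; 0 0 0.001 0; 0 0 0 0; 0 0 0 0")

```text
time: 11.95
ee_pos: [0.4188, -0.1652, 0.0218]
eef_rot: [-0.001, -0.1, 0.995, 0.001]
contact_force: [-6.1, 2.8, 15.5]
opening: -0.0001
grasp_force: 7.6
```

>>> apply_moves(steps="0 0 -0.004 0; 0 0 -0.006 0; 0 0 -0.02 0; 0 0 -0.04 0; 0 0 -0.04 0; 0 0 -0.02 0; 0 0 0 0; 0 0 0 0; 0 0 0 0")

```text
time: 13.08
ee_pos: [0.418, -0.1646, 0.1487]
eef_rot: [-0.001, -0.099, 0.995, 0.001]
contact_force: [0.1, 0.9, -0.7]
opening: -0.0001
grasp_force: 0.0
```

Run:
```python
from h import *
s=telemetry.observe();print(s["time"],s["ee_pos"],s["contact_force"])
d=grab("wrist","w5.png")
```

```text
13.075 [ 0.41801817 -0.16461622  0.14865095] [ 0.0648144   0.89137326 -0.670616  ]
```

View pics/w5.png

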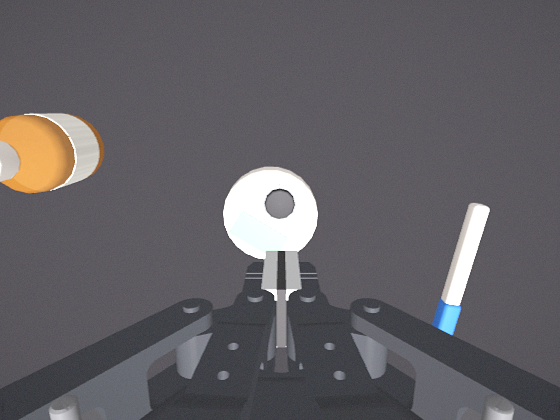

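The timer is in place with its key at (280,204), and the fingers are clear of everything. I'm handing in.

```bash
python3 -c "
from station import order;print(order.hand_in())"
```

```text
the job is handed in; nothing more can be done
None
```

I switched the shaker on, pressed the round key fully down, then pressed and released the round timer's key, in that order; I handed the job in at about 13 s, and the hand-in gave no verdict.

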